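Restock the thread box and show the used-up spool to the stock camera

ROBOT

A 7-joint arm with a two-finger parallel gripper is mounted at the origin on the work surface. World frame = base frame: x ahead of the robot, y to its left, z up, the work surface at z = 0. Lengths are in m, angles in rad, forces in N, time in s.
With the tool pointing down it reaches from about 0.425 to 0.925 m from the base axis. Payload 6.8 kg.
Tool frame: the origin (TCP) lies at the very end of the fingers, on their centre line; the grasp point (between the pads) lies 19 mm behind it; z points along the fingers, y is the line along which they close (so a half turn about z gives the same grasp; the last joint's range is limited). The gripper opens to 85 mm and grips with 20 to 120 N. Pads are 22 mm wide; open, the fingers measure 114 mm over their backs; the gripper's body (76 mm by 85 mm) begins 54 mm behind the grasp point. The pads swing forward as they close: fully open they stand 13 mm farther back than shut.
Start: joints at [1.129, 0.477, 0.022, 1.555, -0.011, 1.109, -0.083], TCP at [0.221, -0.638, 0.231] pointing down, gripper open.
Joint ranges: [-2.96, 2.96], [-0.34, 2.1], [-1.41, 1.46], [0.24, 2.44], [-1.37, 4.51], [0.17, 1.92], [-2.96, 2.96]. Speed limits (rad/s): [2.39, 2.39, 3.14, 3.14, 3.14, 3.14, 3.14].

INTERFACE

Orientations are given as a rotation vector (axis times angle).
In Python, from bench import get_obs, grab_frame, hand_in gives the robot as it stands.
- The arm moves only by the tool drive_tool, never from a script. Its argument "rows" is a list of rows, each an object with "offset": the shift along the tool's x, y, z as a fraction of full scale, a list of three; "rotation": the turn, a rotation vector about the tool's x, y, z as a fraction of full scale, a list of three; "claw": the opening, from 0 (shut) to 1 (fully open). In form: [{"offset": [tx, ty, tz], "rotation": [wx, wy, wz], "claw": claw}, ...]. A call has 1 to 20 rows; each row is the pose to reach, as a shift and turn from the pose commanded when the call began, along the tool's axes at that moment; what a row does not reach only later rows make up. Full scale, the value 1, is 0.15 m for a shift and 2 rad for a turn. A row lasts 1/12 s, in which the tool goes at most 41.7 mm and 7.16 degrees, less where a joint would pass 70% of its speed; a pose out of reach is approached as far as the arm can. A call with a number of a shift or a turn outside -1 to 1 is refused whole. A call with a gripper value outside its range is refused whole. The fingers move at their own pace and stop on an object; "force" is the grip in N (left out, the last holds). Time passes only in rows, so rows that repeat a pose let the fingers close. It gives the time, the measured TCP pose, the force, the opening and the grip force at its end, in the units of the state.
- get_obs(): the state, without advancing time (a new reading comes with each control period).
- grab_frame(name): name is "side" or "top" or "wrist"; returns a dict with "frame" (384x512x3 uint8, red, green, blue), "z_map" (384x512 float32, m along the optical axis (not along the pixel's ray), 0 where there is no reading), "vfov" (degrees; the focal length in pixels is half the picture's height over the tangent of half this angle, whatever the lens; pixels are square), "cx", "cy" (the principal point, pixels), "R" (3x3) and "t" (3): a world point X has camera coordinates R X + t. Camera axes: x right, y down, z forward; pixel columns grow to the right and rows downward; lengths in m; the calibration is good to about 2 mm. A picture is of the moment at which its call begins.
- hand_in(): hands the job in; it is judged then, once.
The state is a dict: "clock": time; "joints": joint angles; "qvel": joint speeds; "tau": joint torques, N m; "tcp_pos": TCP position; "orientation": TCP orientation; "contact_force": force on the tool from outside, world axes, zero at the start; "moment": the same for the moment, N m; "grip_width": finger opening in m; "gripper_force": force on a finger pad.
Only numpy, scipy, OpenCV 4.12 (cv2) and the standard library are available. Lean on these libraries where they do the work, as an engineer would, in place of code of your own. Each camera call takes 0.05 s, during which the arm holds its last target. There are 200 camera calls.

TASK

First stand the two full thread spools from the bench in the two empty places of the plywood spool box, setting them down rather than dropping them. Then lift the nearly used-up spool (the one with hardly any thread on it) out of the box and hold it up to the stock camera, with the underside of its foot squarely facing the lens, centred on it and about 70 mm from the glass. Finish holding it still there, touching nothing of the camera, with the five full spools standing in the box and everything else on the bench left where it was.

Things in the scene. Friction and masses are not known exactly. Their poses are not given: they have to be found in the camera images.
- spool_box: open plywood box, fixed to the bench, 120 mm (its x) by 174 mm (its y) outside and 60 mm high; walls and floor 5 mm thick, no partitions. It takes six spools standing upright close together, two rows along its y (box x = -27 and +27 mm) of three (box y = -54, 0 and +54 mm), with some 4 mm between neighbours. Origin: centre of its underside; z up
- new_1: one of two identical full thread spools standing upright on the bench, outside the box, about 0.2 kg: a foot disc 50 mm across and 6 mm thick, brown thread wound to 50 mm across up to 62 mm, a shoulder sloping in up to 75 mm, then a bare white tube 24 mm across from 75 to 105 mm, which is where to grip it. Origin: centre of the underside of the foot; z runs up its axis
- new_2: the other full thread spool on the bench, same as new_1
- used_spool: nearly used-up spool standing in the box, in any of its six places, about 0.09 kg: like the full ones (foot disc 50 mm across and 6 mm thick, white tube 24 mm across from 75 to 105 mm, 105 mm high) but its thread is only 29 mm across, so that the rim of the white foot can be seen from above. Origin: centre of the underside of the foot; z runs up its axis from the foot to the tube
- full_1: full thread spool standing upright in the box at the start, same shape as new_1
- full_2: full thread spool standing upright in the box at the start, same shape as new_1
- full_3: full thread spool standing upright in the box at the start, same shape as new_1
- place_1: flat dark rubber disc, 38 mm across, glued to the box floor in the middle of one of the two empty places; any of the six places can be empty. Origin: its centre, level with the box floor (5 mm above the bench); where a spool's origin belongs
- place_2: flat dark rubber disc, 38 mm across, glued to the box floor in the middle of one of the two empty places; any of the six places can be empty. Origin: its centre, level with the box floor (5 mm above the bench); where a spool's origin belongs
- camera_stand: stand of the stock camera, fixed to the bench: a dark base plate 170 by 110 mm, from 35 mm on the robot's side of the origin to 135 mm beyond it, and a post 137 mm high, 118 mm beyond it. Origin: on the bench straight below the lens glass; x points away from the robot's side
- lens: front glass of the stock camera, 42 mm across, in a black barrel 54 mm across; fixed on camera_stand 135 mm above the bench. Origin: centre of the glass; z points out of the glass along the line of sight, which is tilted 34 degrees (0.6 rad) from straight up towards the robot's side; the camera body lies behind the glass (-z)
- glue_bottle: black glue bottle, 44 mm across, 95 mm high, upright on the bench; to be left alone
- wax_jar: amber wax jar with a steel lid, 56 mm across, 55 mm high, upright on the bench; to be left alone
- mallet: mallet with a wooden handle and white nylon head (48 mm across, 95 mm long), 230 mm long, lying on the robot's left of the box; origin near the butt of the handle; to be left alone
- awl: awl with a wooden handle, 150 mm long, lying in front of the robot; to be left alone
- hole_punch: steel hole punch, 14 mm thick, about 100 mm long, lying on the bench; to be left alone
- slicker: turned wooden edge slicker, 40 mm across, 40 mm high, upright; to be left alone
- brass_weight: brass weight with a knob, 48 mm across, 55 mm high, upright; to be left alone
Things that resemble listed ones, but are neither listed nor needed, are in the scene too. What is shaped like the new_2 but green is not meant.

How it is judged:
On the way, in this order (a step that is already met when the one before it is completed fails the run):
1. both new spools stand upright on the floor of the box and are let go, while the used-up spool is still standing in the box (x of new_1 in the frame of spool_box between -0.042 and 0.042 m and y of new_1 in the frame of spool_box between -0.07 and 0.07 m and z of each of new_1, new_2, used_spool in the frame of spool_box below 0.011 m and angle between each of new_1, new_2, used_spool's own z axis and vertical below 0.1 rad and x of new_2 in the frame of spool_box between -0.042 and 0.042 m and y of new_2 in the frame of spool_box between -0.07 and 0.07 m and x of used_spool in the frame of spool_box between -0.042 and 0.042 m and y of used_spool in the frame of spool_box between -0.07 and 0.07 m and contact force between each of new_1, new_2 and the fingers below 0.3 N), for 0.2 s.
2. the used-up spool is lifted clear of the box in the fingers (height (world z) of used_spool above 0.12 m and contact force between used_spool and the fingers above 1 N), for 0.1 s.
At the end, for the whole second after the job is handed in: Used-up spool held still, clear of the camera, foot over 150 mm above the bench, its centre 55-85 mm from the glass and within 12 mm either way of the line of sight, axis within 0.17 rad of it. All five full spools let go, upright (0.1 rad) on the box floor (x of new_1 in the frame of spool_box between -0.042 and 0.042 m and y of new_1 in the frame of spool_box between -0.07 and 0.07 m and z of each of new_1, new_2, full_1, full_2, full_3 in the frame of spool_box below 0.011 m and angle between each of new_1, new_2, full_1, full_2, full_3's own z axis and vertical below 0.1 rad and x of new_2 in the frame of spool_box between -0.042 and 0.042 m and y of new_2 in the frame of spool_box between -0.07 and 0.07 m and x of full_1 in the frame of spool_box between -0.042 and 0.042 m and y of full_1 in the frame of spool_box between -0.07 and 0.07 m and x of full_2 in the frame of spool_box between -0.042 and 0.042 m and y of full_2 in the frame of spool_box between -0.07 and 0.07 m and x of full_3 in the frame of spool_box between -0.042 and 0.042 m and y of full_3 in the frame of spool_box between -0.07 and 0.07 m and contact force between each of new_1, new_2, full_1, full_2, full_3 and the fingers below 0.3 N and z of used_spool in the frame of lens between 0.055 and 0.085 m and x of used_spool in the frame of lens between -0.012 and 0.012 m and y of used_spool in the frame of lens between -0.012 and 0.012 m and angle between the z axis of used_spool and the z axis of lens, either way round below 0.17 rad and height (world z) of used_spool above 0.15 m and contact force between used_spool and the fingers above 2 N and contact force between each of used_spool, the arm and camera_stand below 0.3 N and linear speed of used_spool below 0.03 m/s and angular speed of used_spool below 0.2 rad/s); the arm keeps its last pose, push and grip.
It fails at once if one of the other things on the bench (bottle, jar, mallet, awl, punch, slicker, weight) is shoved more than 30 mm or knocked over (distance of any of glue_bottle, wax_jar, mallet, awl, hole_punch, slicker, brass_weight from where it was at the start of the episode above 0.03 m or angle between any of glue_bottle, wax_jar, slicker, brass_weight's own z axis and vertical above 0.4 rad).
It fails at once if a spool already in the box is pulled out or tipped over (z of any of full_1, full_2, full_3 in the frame of spool_box above 0.05 m or angle between any of full_1, full_2, full_3's own z axis and vertical above 0.5 rad).
It fails at once if a new spool is dropped into the box (comes down onto its floor faster than 0.6 m/s) ((horizontal distance between new_1 and spool_box below 0.085 m and z of new_1 in the frame of spool_box below 0.018 m and linear speed of new_1 above 0.6 m/s) or (horizontal distance between new_2 and spool_box below 0.085 m and z of new_2 in the frame of spool_box below 0.018 m and linear speed of new_2 above 0.6 m/s)).
It also fails if it takes over 72 s, if anything falls off the work surface, if the arm or the gripper's body presses on something with over 40 N, if the wrist force passes 120 N, or if a joint passes its speed limit or range.

## Working session

There is one attempt and no reset: what is moved stays moved. The work goes in short steps, Python scripts to look and compute and a tool call to move; the robot and the scene stay as the last step left them, time stands still between calls to the robot, and variables do not carry over. Pictures are saved under pics/ and viewed, at most 10 in all, crops included, and the job is handed in when it is done.

Besides the shell and the picture viewer there is one more tool, called after "Request:" as a command line: name --argument value ..., lists and objects as JSON in quotes. drive_tool: Moves the arm, as the interface text tells. Its arguments: {"type":"object","properties":{"rows":{"type":"array","items":{"type":"object","properties":{"offset":{"type":"array","items":{"type":"number"}},"rotation":{"type":"array","items":{"type":"number"}},"claw":{"type":"number"}}}},"force":{"type":"number"}},"required":["rows"]}

```bash
mkdir -p pics; ls; cat > h.py <<'E'
import numpy as np, cv2
from bench import get_obs, grab_frame, hand_in
from scipy.spatial.transform import Rotation as Ro
def K(f):
    F=f["frame"].shape[0]/2/np.tan(np.radians(f["vfov"])/2); return F,f["cx"],f["cy"]
def pix2plane(f,u,v,z):
    F,cx,cy=K(f); d=np.array(f["R"]).T@np.array([(u-cx)/F,(v-cy)/F,1]); c=-np.array(f["R"]).T@f["t"]
    return c+d*(z-c[2])/d[2]
def cloud(f):
    F,cx,cy=K(f); z=f["z_map"]; v,u=np.indices(z.shape)
    P=np.stack([(u-cx)/F*z,(v-cy)/F*z,z],-1)-f["t"]
    return P@np.array(f["R"])
def save(f,n,crop=None,s=1.5):
    im=f["frame"][...,::-1]
    if crop: im=im[crop[1]:crop[3],crop[0]:crop[2]]
    cv2.imwrite("pics/"+n,cv2.resize(im,None,fx=s,fy=s,interpolation=cv2.INTER_CUBIC))
E
python3 - <<'E'
from h import *
print(get_obs())
for n in("top","side"):
    f=grab_frame(n); save(f,n+"0.png"); np.save(n+"0.npy",f,allow_pickle=True)
    print(n,f["vfov"],f["cx"],f["cy"],-f["R"].T@f["t"],f["R"])
E
```

```text
pics
{'clock': 0.0, 'joints': array([ 1.12887742,  0.47785238,  0.02233679,  1.55647075, -0.01147039,
        1.10929015, -0.08306283]), 'qvel': array([-0.00045801,  0.001798  , -0.00031755, -0.00096752,  0.0006295 ,
        0.00192086, -0.00040811]), 'tau': array([-3.62901237e-04, -5.96467888e+01,  1.60788383e+00, -2.81202292e+01,
        1.24152331e-02,  9.30056238e-03, -5.33554658e-05]), 'tcp_pos': array([ 0.22094713, -0.63717698,  0.23028247]), 'orientation': array([-3.09610875e+00, -5.21741205e-01,  7.51389439e-04]), 'contact_force': array([-0.12425708, -0.5577054 , -0.51754226]), 'moment': array([-0.02314837, -0.00639234,  0.02454885]), 'gripper_force': 0.0, 'grip_width': 0.08547315370105402}
top 53.978898473345716 249.16447128515586 186.6477608603377 [0.39462926 0.00132695 1.05740609] [[ 0.02666467 -0.99963253  0.00487776]
 [-0.99008828 -0.02708254 -0.13781047]
 [ 0.13789193 -0.00115475 -0.99044661]]
side 57.54652044057558 253.8065666223452 191.64119494624074 [0.25898043 0.73586512 0.63294205] [[-0.93542849 -0.35344508 -0.00707948]
 [-0.19537938  0.53357363 -0.82287671]
 [ 0.29461914 -0.76835913 -0.56817586]]
```

View pics/top0.png

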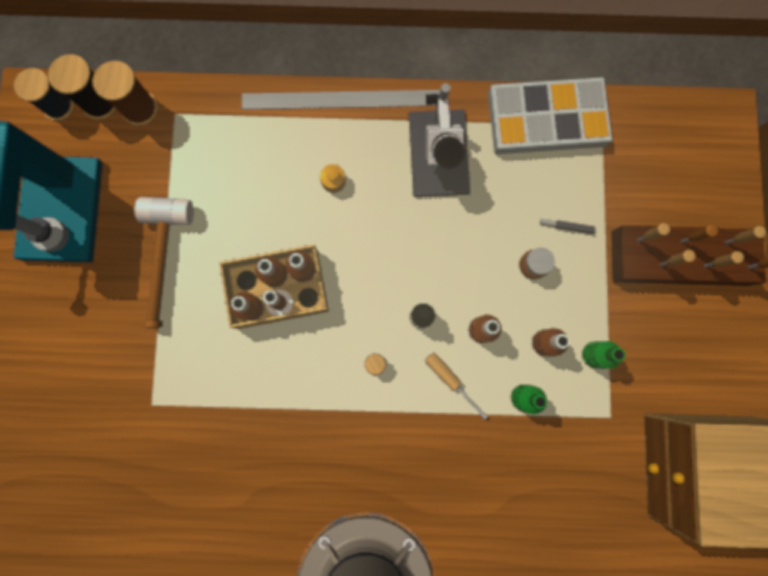

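View pics/side0.png

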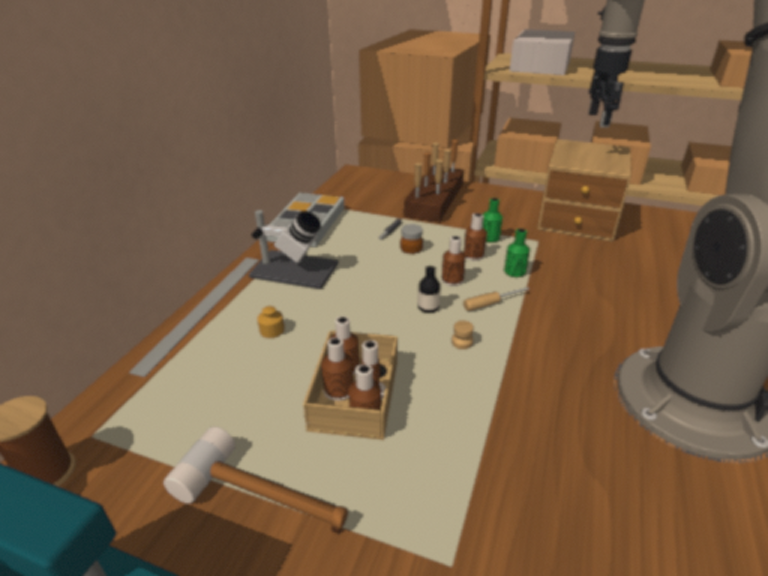

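The top view (1.5x pixels) shows two brown spools on the bench at (490,328) and (555,341). The look-alikes are the two green ones at (603,355) and (530,400), the black bottle at (423,315) and the jar at (538,262). In the box, full spools stand at (267,267), (298,261) and (240,303). The thin spool with its white foot showing is at (273,299), and the empty discs are at (246,281) and (308,297). The lens is at (448,150).

I'll measure these and check the choice in one close crop.

```bash
python3 - <<'E'
from h import *
T=np.load("top0.npy",allow_pickle=True).item(); S=np.load("side0.npy",allow_pickle=True).item()
save(T,"crop1.png",(140,155,440,285),2.6)
for n,f in(("top",T),("side",S)):
    P=cloud(f); z=P[...,2]; X=P[...,0];Y=P[...,1]
    print(n,"bench z",np.median(z[(abs(X-.5)<.25)&(abs(Y)<.3)]))
    m=((z>.098)&(z<.112)&(X>.3)&(X<.75)&(Y>-.45)&(Y<.3)).astype(np.uint8)
    k,l,st,c=cv2.connectedComponentsWithStats(m)
    for i in range(1,k):
        if st[i,4]>=8:
            q=P[l==i]; print(st[i,4],c[i].round(1),q.mean(0).round(4),((q.max(0)+q.min(0))/2).round(4),np.ptp(q,axis=0).round(3),f["frame"][l==i].mean(0).round())
    m=(abs(z-.06)<.004)&(X>.3)&(X<.75)&(Y>-.0)&(Y<.3)
    col=cv2.cvtColor(f["frame"],cv2.COLOR_RGB2HSV)
    q=P[m][:,:2]; r=cv2.minAreaRect((q*1000).astype(np.float32)); print("box",m.sum(),r)
    # lens area
    m=((z>.08)&(X>.55)&(X<.9)&(Y>-.3)&(Y<0.0)); print("stand",m.sum())
    q=P[m]; print(q.min(0),q.max(0))
    m=((z>.002)&(z<.03)&(X>.5)&(X<.9)&(Y>-.22)&(Y<-.05)&(f["frame"].max(-1)<90)); q=P[m][:,:2]; print("plate",m.sum(),cv2.minAreaRect((q*1000).astype(np.float32)),np.median(P[m][:,2]))
E
```

```text
top bench z 0.00036420194026536896
67 [197.6 173.2] [0.5577 0.1328 0.1084] [0.5579 0.1332 0.1051] [0.022 0.023 0.014] [124. 123. 110.]
68 [176.7 177.1] [0.5462 0.1854 0.1086] [0.5466 0.1862 0.1054] [0.021 0.023 0.013] [125. 124. 112.]
67 [180.3 197.7] [0.4937 0.1736 0.1086] [0.4943 0.1738 0.1051] [0.023 0.021 0.013] [129. 127. 113.]
67 [159.4 201.9] [0.4818 0.2257 0.1084] [0.4827 0.2262 0.1051] [0.023 0.021 0.013] [119. 117. 105.]
69 [328.2 217.4] [ 0.4543 -0.2015  0.1041] [ 0.4542 -0.2012  0.1039] [0.023 0.021 0.009] [123. 121. 107.]
74 [374.7 226.9] [ 0.4336 -0.3187  0.1041] [ 0.4335 -0.3184  0.1035] [0.02  0.023 0.01 ] [129. 127. 113.]
72 [411.7 235.8] [ 0.4138 -0.4115  0.1041] [ 0.4134 -0.4119  0.103 ] [0.02  0.021 0.01 ] [51. 80. 38.]
79 [359.8 267.3] [ 0.3329 -0.2796  0.1043] [ 0.3324 -0.2793  0.1028] [0.022 0.023 0.009] [46. 85. 43.]
box 432 ((590.353515625, 176.82278442382812), (193.2681121826172, 294.9609375), 87.69950103759766)
stand 901
[ 0.72256163 -0.14980872  0.08000997] [ 0.86965733 -0.08434456  0.15229151]
plate 1161 ((792.0284423828125, -120.54298400878906), (167.496
[... 663 characters left out ...]
.1072] [0.5573 0.1369 0.1051] [0.022 0.021 0.013] [144. 133. 120.]
89 [222.9 229.3] [0.5444 0.1913 0.1072] [0.5458 0.1893 0.1052] [0.022 0.023 0.013] [136. 124. 112.]
95 [246.  231.5] [0.4921 0.1799 0.107 ] [0.4932 0.1772 0.105 ] [0.023 0.024 0.013] [137. 125. 113.]
104 [242.  247.8] [0.4804 0.2324 0.1075] [0.4815 0.2294 0.1052] [0.023 0.023 0.013] [135. 123. 112.]
box 560 ((519.6531982421875, 181.65557861328125), (119.79158020019531, 178.27029418945312), 12.571688652038574)
stand 692
[ 0.72246339 -0.14847239  0.08000155] [ 0.86936879 -0.08030224  0.14890443]
plate 903 ((791.8011474609375, -115.04154968261719), (169.81729125976562, 112.35646057128906), 5.080387115478516) 0.011074981011828019
```

View pics/crop1.png

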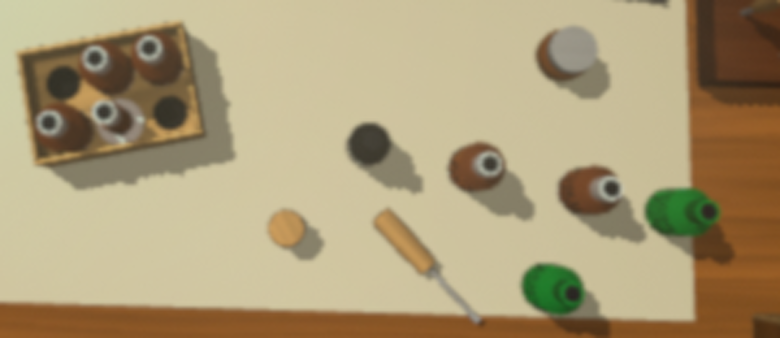

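The crop shows new spools at crop pixels (477,165) and (590,190), both brown. The green ones are excluded. The used spool, with its white foot rim showing, is at (115,118), and the dark discs are at (63,82) and (170,112).

Next I'll refine the box and lens positions and write the move calculator.

```bash
cat >> h.py <<'E'
def toolR(yaw):  # pointing down, tool y at world angle yaw
    y=np.array([np.cos(yaw),np.sin(yaw),0]); z=np.array([0,0,-1.]); return np.stack([np.cross(y,z),y,z],1)
def delta(p0,R0,p1,R1):
    return (R0.T@(np.array(p1)-p0)/.15).round(4), (Ro.from_matrix(R0.T@R1).as_rotvec()/2).round(4)
def path(p0,R0,wps):
    for p,R in wps:
        o,r=delta(p0,R0,p,R); print("offset",o.tolist(),"rot",r.tolist(),"->",np.round(p,4).tolist()," rows>=",int(np.ceil(max(np.linalg.norm(o)*.15/.0417,np.linalg.norm(r)*2/np.radians(7.16)))))
        p0=np.array(p);R0=R
def here():
    o=get_obs(); return o["tcp_pos"],Ro.from_rotvec(o["orientation"]).as_matrix()
E
python3 - <<'E'
from h import *
T=np.load("top0.npy",allow_pickle=True).item(); S=np.load("side0.npy",allow_pickle=True).item()
for n,f in(("top",T),("side",S)):
    P=cloud(f)
    m=(P[...,2]>.1)&(P[...,2]<.156)&(P[...,0]>.70)&(P[...,0]<.80)&(P[...,1]>-.16)&(P[...,1]<-.07); q=P[m]
    # RANSAC plane with normal ~ tilted 0.6 rad
    best=None;rng=np.random.default_rng(0)
    for _ in range(800):
        a=q[rng.choice(len(q),3,False)]; nn=np.cross(a[1]-a[0],a[2]-a[0]); L=np.linalg.norm(nn)
        if L<1e-6: continue
        nn/=L; nn*=np.sign(nn[2])
        if abs(np.arccos(nn[2])-.6)>.12 or nn[0]>0: continue
        inl=abs((q-a[0])@nn)<.0015
        if best is None or inl.sum()>best[0].sum(): best=(inl,nn)
    i=q[best[0]]; c=i.mean(0); nn=np.linalg.svd(i-c)[2][2]; nn*=np.sign(nn[2])
    print(n,len(q),len(i),"c",c.round(4),"mid",((i.max(0)+i.min(0))/2).round(4),np.ptp(i,axis=0).round(3),"n",nn.round(3),"tilt",np.arccos(nn[2]).round(3),"yaw",np.degrees(np.arctan2(-nn[1],-nn[0])).round(1))
    # dark discs on box floor
    th=np.radians(12.6); b=np.array([.52,.1815])
    for bx,by in((27,54),(-27,-54)):
        w=b+np.array([np.cos(th)*bx-np.sin(th)*by,np.sin(th)*bx+np.cos(th)*by])/1000
        mm=(np.hypot(P[...,0]-w[0],P[...,1]-w[1])<.03)&(P[...,2]<.015)&(f["frame"].max(-1)<65); k=P[mm]
        if len(k): print("disc",w.round(4),len(k),((k.max(0)+k.min(0))/2).round(4),np.ptp(k,axis=0).round(3))
p,R=here(); y0=np.arctan2(R[1,1],R[0,1]); print(np.degrees(y0))
Y=toolR(np.radians(-32.4))
path(p,R,[((.30,-.50,.231),Y),((.37,-.40,.231),Y),((.4335,-.3164,.20),Y)])
E
```

```text
top 542 236 c [ 0.7457 -0.1229  0.1344] mid [ 0.7456 -0.1234  0.1344] [0.042 0.052 0.028] n [-0.53  -0.05   0.846] tilt 0.561 yaw 5.3
disc [0.5346 0.2401] 96 [0.5352 0.2402 0.0055] [0.031 0.03  0.01 ]
disc [0.5054 0.1229] 93 [0.5057 0.1232 0.0054] [0.029 0.028 0.008]
side 355 114 c [ 0.7452 -0.1203  0.1338] mid [ 0.7454 -0.1219  0.1336] [0.042 0.053 0.031] n [-0.564 -0.042  0.825] tilt 0.601 yaw 4.3
disc [0.5054 0.1229] 24 [0.4962 0.12   0.0045] [0.014 0.024 0.006]
-70.8708634366814
offset [0.7975, -0.6918, -0.0029] rot [-0.0008, -0.0002, -0.3357] -> [0.3, -0.5, 0.231]  rows>= 6
offset [0.8129, 0.0368, 0.0] rot [0.0, 0.0, 0.0] -> [0.37, -0.4, 0.231]  rows>= 3
offset [0.6974, 0.0588, 0.2067] rot [0.0, 0.0, 0.0] -> [0.4335, -0.3164, 0.2]  rows>= 3
```

Request:
drive_tool --rows '[{"offset":[0.797,-0.692,0],"rotation":[0,0,-0.336],"claw":0.7},{"offset":[0.797,-0.692,0],"rotation":[0,0,-0.336],"claw":0.7},{"offset":[0.797,-0.692,0],"rotation":[0,0,-0.336],"claw":0.7},{"offset":[0.797,-0.692,0],"rotation":[0,0,-0.336],"claw":0.7},{"offset":[0.797,-0.692,0],"rotation":[0,0,-0.336],"claw":0.7},{"offset":[0.797,-0.692,0],"rotation":[0,0,-0.336],"claw":0.7},{"offset":[0.797,-0.692,0],"rotation":[0,0,-0.336],"claw":0.7}]'

```text
clock: 0.68
tcp_pos: [0.3004, -0.4998, 0.2311]
orientation: [-2.75, -1.518, -0.0]
contact_force: [-0.2, -0.7, 0.4]
grip_width: 0.0601
gripper_force: 0.0
```

Request:
drive_tool --rows '[{"offset":[0.813,0.037,0],"rotation":[0,0,0],"claw":0.7},{"offset":[0.813,0.037,0],"rotation":[0,0,0],"claw":0.7},{"offset":[0.813,0.037,0],"rotation":[0,0,0],"claw":0.7},{"offset":[0.813,0.037,0],"rotation":[0,0,0],"claw":0.7},{"offset":[0.813,0.037,0],"rotation":[0,0,0],"claw":0.7}]'

```text
clock: 1.1
tcp_pos: [0.3715, -0.3986, 0.2312]
orientation: [-2.75, -1.518, -0.001]
contact_force: [-0.1, -1.0, 0.1]
grip_width: 0.0598
gripper_force: 0.0
```

Request:
drive_tool --rows '[{"offset":[0.697,0.059,0],"rotation":[0,0,0],"claw":0.7},{"offset":[0.697,0.059,0],"rotation":[0,0,0],"claw":0.7},{"offset":[0.697,0.059,0],"rotation":[0,0,0],"claw":0.7},{"offset":[0.697,0.059,0],"rotation":[0,0,0],"claw":0.7},{"offset":[0.697,0.059,0],"rotation":[0,0,0],"claw":0.7},{"offset":[0.697,0.059,0],"rotation":[0,0,0],"claw":0.7}]'

```text
clock: 1.6
tcp_pos: [0.4323, -0.319, 0.231]
orientation: [2.755, 1.509, -0.002]
contact_force: [-0.0, -0.7, -0.2]
grip_width: 0.0597
gripper_force: 0.0
```

```bash
python3 - <<'E'
from h import *
f=grab_frame("wrist"); save(f,"w1.png",s=1.3); P=cloud(f)
p,R=here(); print(p,R.round(3).tolist(),"cam",-f["R"].T@f["t"])
z=P[...,2]; m=((z>.098)&(z<.112)&(P[...,0]>.25)).astype(np.uint8)
k,l,st,c=cv2.connectedComponentsWithStats(m)
for i in range(1,k):
    if st[i,4]>50:
        q=P[l==i]; q=q[q[:,2]>np.median(q[:,2])-.002]; print(st[i,4],c[i].round(),q.mean(0).round(4),((q.max(0)+q.min(0))/2).round(4),np.ptp(q,axis=0).round(3))
E
```

```text
[ 0.43206579 -0.31917188  0.2310381 ] [[0.539, 0.842, -0.001], [0.842, -0.539, -0.001], [-0.001, -0.001, -1.0]] cam [ 0.47254426 -0.25671598  0.37354916]
613 [208.  65.] [ 0.4543 -0.2033  0.105 ] [ 0.4543 -0.2033  0.1054] [0.023 0.023 0.005]
426 [259. 183.] [ 0.4338 -0.3203  0.1051] [ 0.4336 -0.3205  0.1053] [0.023 0.023 0.004]
437 [157. 203.] [ 0.3334 -0.2814  0.105 ] [ 0.3329 -0.2814  0.105 ] [0.024 0.023 0.004]
200 [490. 212.] [ 0.6189 -0.4755  0.1079] [ 0.6218 -0.4784  0.1078] [0.017 0.014 0.008]
368 [289. 260.] [ 0.4143 -0.4132  0.1052] [ 0.4141 -0.4137  0.1052] [0.023 0.023 0.004]
182 [464. 260.] [ 0.576  -0.5147  0.108 ] [ 0.5776 -0.5176  0.1079] [0.016 0.014 0.008]
68 [509. 268.] [ 0.6159 -0.5563  0.1028] [ 0.6173 -0.5582  0.1034] [0.008 0.014 0.007]
187 [488. 311.] [ 0.5764 -0.5946  0.1079] [ 0.5777 -0.597   0.1078] [0.016 0.013 0.008]
```

View pics/w1.png

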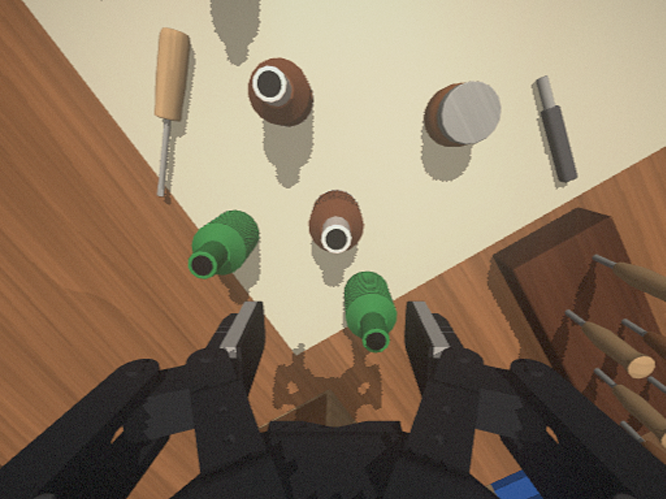

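The wrist view (1.3x pixels) shows the target tube (new_2) at (337,237), new_1's tube at (270,84) and the green ones at (203,263) and (376,340). The spool is at (.4337,-.3195), nearly under the tool. I'll come down partway and check.

Request:
drive_tool --rows '[{"offset":[0,0,0.7],"rotation":[0,0,0],"claw":0.7},{"offset":[0,0,0.7],"rotation":[0,0,0],"claw":0.7},{"offset":[0,0,0.7],"rotation":[0,0,0],"claw":0.7},{"offset":[0,0,0.7],"rotation":[0,0,0],"claw":0.7},{"offset":[0,0,0.7],"rotation":[0,0,0],"claw":0.7}]'

```text
clock: 2.07
tcp_pos: [0.4321, -0.318, 0.1257]
orientation: [-2.753, -1.509, 0.003]
contact_force: [0.4, -0.8, 0.1]
grip_width: 0.0599
gripper_force: 0.0
```

```bash
python3 - <<'E'
from h import *
p,R=here(); print(p,get_obs()["orientation"],get_obs()["contact_force"],get_obs()["qvel"].round(3))
Y=toolR(np.radians(-32.4))
path(p,R,[((.4337,-.3197,.077),Y)])
E
```

```text
[ 0.43209857 -0.31803511  0.12569323] [-2.75298159e+00 -1.50934182e+00  2.51053546e-03] [ 0.38412252 -0.78366561  0.1029608 ] [-0.002 -0.042 -0.013 -0.043 -0.003  0.007  0.001]
offset [-0.0035, 0.0158, 0.3246] rot [-0.0013, 0.0002, -0.0012] -> [0.4337, -0.3197, 0.077]  rows>= 2
```

Errors are within about 2 mm. I'll descend, grip and lift.

Request:
drive_tool --rows '[{"offset":[-0.004,0.012,0.16],"rotation":[0,0,0],"claw":0.7},{"offset":[-0.004,0.012,0.32],"rotation":[0,0,0],"claw":0.7},{"offset":[-0.004,0.012,0.32],"rotation":[0,0,0],"claw":0.7},{"offset":[-0.004,0.012,0.32],"rotation":[0,0,0],"claw":0.7},{"offset":[-0.004,0.012,0.32],"rotation":[0,0,0],"claw":0},{"offset":[-0.004,0.012,0.32],"rotation":[0,0,0],"claw":0},{"offset":[-0.004,0.012,0.32],"rotation":[0,0,0],"claw":0},{"offset":[-0.004,0.012,0.32],"rotation":[0,0,0],"claw":0},{"offset":[-0.004,0.012,0.32],"rotation":[0,0,0],"claw":0},{"offset":[-0.004,0.012,0.32],"rotation":[0,0,0],"claw":0},{"offset":[-0.004,0.012,0.32],"rotation":[0,0,0],"claw":0},{"offset":[-0.004,0.012,0.32],"rotation":[0,0,0],"claw":0}]' --force 60

```text
clock: 3.07
tcp_pos: [0.4354, -0.3189, 0.0801]
orientation: [2.751, 1.513, 0.001]
contact_force: [-2.5, 1.3, 9.1]
grip_width: 0.0218
gripper_force: 58.3
```

```bash
python3 - <<'E'
from h import *
o=get_obs();p,R=here(); print(p,o["orientation"],o["grip_width"],o["gripper_force"],o["contact_force"])
Y=toolR(np.radians(-32.4))
path(p,R,[(p+[0,0,.145],Y),((.45,-.20,.222),Y),((.475,-.07,.222),Y),((.50,.06,.222),Y),((.512,.14,.222),Y),((.535,.238,.222),Y)])
E
```

```text
[ 0.43541253 -0.31892801  0.08011986] [2.75103055e+00 1.51289693e+00 1.02555181e-03] 0.021772476607004966 58.304166197776794 [-2.45762873  1.2946397   9.09183865]
offset [-0.0004, 0.002, -0.9667] rot [0.001, 0.0002, 0.0001] -> [0.4354, -0.3189, 0.2251]  rows>= 4
offset [0.7215, -0.3427, 0.0208] rot [0.0, 0.0, 0.0] -> [0.45, -0.2, 0.222]  rows>= 3
offset [0.8211, -0.3237, 0.0] rot [0.0, 0.0, 0.0] -> [0.475, -0.07, 0.222]  rows>= 4
offset [0.8211, -0.3237, 0.0] rot [0.0, 0.0, 0.0] -> [0.5, 0.06, 0.222]  rows>= 4
offset [0.4932, -0.2182, 0.0] rot [0.0, 0.0, 0.0] -> [0.512, 0.14, 0.222]  rows>= 2
offset [0.6338, -0.2206, 0.0] rot [0.0, 0.0, 0.0] -> [0.535, 0.238, 0.222]  rows>= 3
```

Request:
drive_tool --rows '[{"offset":[0,0,-0.1],"rotation":[0,0,0],"claw":0},{"offset":[0,0,-0.3],"rotation":[0,0,0],"claw":0},{"offset":[0,0,-0.6],"rotation":[0,0,0],"claw":0},{"offset":[0,0,-0.8],"rotation":[0,0,0],"claw":0},{"offset":[0,0,-0.96],"rotation":[0,0,0],"claw":0},{"offset":[0,0,-0.96],"rotation":[0,0,0],"claw":0}]'

```text
clock: 3.57
tcp_pos: [0.4376, -0.32, 0.2286]
orientation: [2.745, 1.509, 0.007]
contact_force: [0.6, -0.9, -1.8]
grip_width: 0.0221
gripper_force: 59.5
```

Request:
drive_tool --rows '[{"offset":[0.15,-0.075,0],"rotation":[0,0,0],"claw":0},{"offset":[0.35,-0.175,0],"rotation":[0,0,0],"claw":0},{"offset":[0.55,-0.275,0],"rotation":[0,0,0],"claw":0},{"offset":[0.76,-0.376,0],"rotation":[0,0,0],"claw":0}]'

```text
clock: 3.9
tcp_pos: [0.4472, -0.1908, 0.2218]
orientation: [-2.753, -1.512, 0.001]
contact_force: [1.2, 0.4, -2.8]
grip_width: 0.0221
gripper_force: 59.4
```

Request:
drive_tool --rows '[{"offset":[0.2,-0.1,0],"rotation":[0,0,0],"claw":0},{"offset":[0.4,-0.2,0],"rotation":[0,0,0],"claw":0},{"offset":[0.6,-0.3,0],"rotation":[0,0,0],"claw":0},{"offset":[0.76,-0.376,0],"rotation":[0,0,0],"claw":0}]'

```text
clock: 4.23
tcp_pos: [0.4608, -0.0627, 0.222]
orientation: [-2.751, -1.516, 0.001]
contact_force: [-0.1, -0.3, -2.0]
grip_width: 0.0221
gripper_force: 59.4
```

Request:
drive_tool --rows '[{"offset":[0.2,-0.1,0],"rotation":[0,0,0],"claw":0},{"offset":[0.4,-0.2,0],"rotation":[0,0,0],"claw":0},{"offset":[0.6,-0.3,0],"rotation":[0,0,0],"claw":0},{"offset":[0.7,-0.35,0],"rotation":[0,0,0],"claw":0},{"offset":[0.76,-0.376,0],"rotation":[0,0,0],"claw":0},{"offset":[0.76,-0.376,0],"rotation":[0,0,0],"claw":0}]'

```text
clock: 4.73
tcp_pos: [0.4747, 0.063, 0.2221]
orientation: [-2.749, -1.519, -0.0]
contact_force: [-0.2, -0.6, -1.3]
grip_width: 0.0219
gripper_force: 59.4
```

```bash
python3 - <<'E'
from h import *
f=grab_frame("wrist"); save(f,"w2.png",s=1.3); np.save("w2.npy",f,allow_pickle=True); P=cloud(f)
p,R=here(); print(p,get_obs()["orientation"],get_obs()["contact_force"],get_obs()["grip_width"])
z=P[...,2]; m=((z>.100)&(z<.114)).astype(np.uint8)
k,l,st,c=cv2.connectedComponentsWithStats(m)
for i in range(1,k):
    if st[i,4]>50:
        q=P[l==i]; q=q[q[:,2]>np.median(q[:,2])-.002]; print(st[i,4],c[i].round(),q.mean(0).round(4),((q.max(0)+q.min(0))/2).round(4),np.ptp(q,axis=0).round(3))
for w in((.535,.2385),(.5055,.122)):
    mm=(np.hypot(P[...,0]-w[0],P[...,1]-w[1])<.03)&(z<.015)&(f["frame"].max(-1)<75); k=P[mm]
    print("disc",w,len(k),len(k) and (((k.max(0)+k.min(0))/2).round(4),np.ptp(k,axis=0).round(3)))
E
```

```text
[0.4746118  0.06099666 0.22194277] [-2.75160378e+00 -1.51597678e+00  1.43491277e-03] [ 0.62717798 -0.28108529 -1.760228  ] 0.02227039240659962
845 [158.  19.] [0.4822 0.2259 0.11  ] [0.482  0.2263 0.1102] [0.023 0.023 0.005]
807 [251.  20.] [0.5462 0.1852 0.1101] [0.5463 0.1854 0.1102] [0.023 0.023 0.004]
677 [207.  70.] [0.4938 0.1736 0.1101] [0.4937 0.1738 0.1105] [0.023 0.023 0.005]
669 [295.  70.] [0.5578 0.1328 0.1101] [0.5578 0.1327 0.1102] [0.023 0.023 0.004]
disc (0.535, 0.2385) 701 (array([0.5341, 0.2369, 0.0055]), array([0.036, 0.033, 0.006]))
disc (0.5055, 0.122) 720 (array([0.5103, 0.1215, 0.009 ]), array([0.046, 0.037, 0.011]))
```

View pics/w2.png

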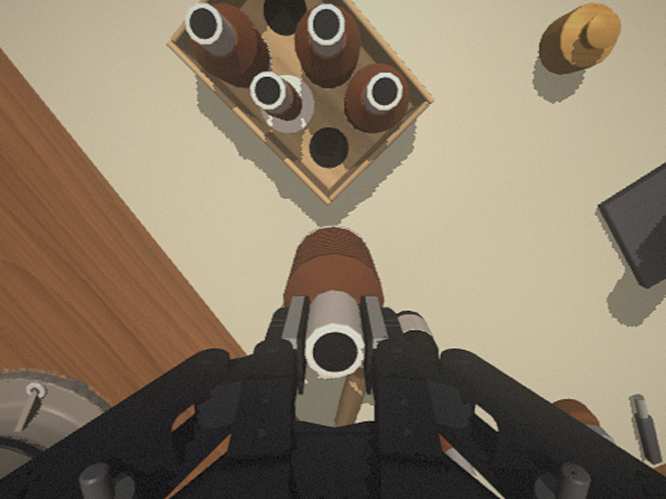

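The picture (1.3x pixels) shows the spool held upright with its tube top at (335,352). The empty discs are at (286,12) and (328,146), and the used spool is at (268,90). Wrist and top measurements agree, giving place_1 at (.5345,.2375) and place_2 at (.5054,.1213). Next I'll check where the held tube sits relative to the TCP.

```bash
cat >> h.py <<'E'
def held(f):
    P=cloud(f); u=slice(225,290); v=slice(245,300); q=P[v,u].reshape(-1,3); c=f["frame"][v,u].reshape(-1,3)
    p,R=here(); d=np.linalg.norm(q-p,axis=1)<.07; q=q[d];c=c[d]
    zt=(q-p)@R[:,2]; w=(c.min(1)>140); 
    top=np.percentile(zt[w],3); k=w&(abs(zt-top)<.003); l=(q[k]-p)@R
    (cx,cy),r=cv2.minEnclosingCircle((l[:,:2]*1000).astype(np.float32))
    print("tube top in tool frame, mm: x %.1f y %.1f r %.1f z %.1f n %d"%(cx,cy,r,1000*top,k.sum())); return cx,cy
E
python3 - <<'E'
from h import *
f=grab_frame("wrist"); cx,cy=held(f)
p,R=here(); Y=toolR(np.radians(-32.4))
path(p,R,[((.505,.15,.222),Y),((.5345,.2375,.222),Y)])
E
```

```text
tube top in tool frame, mm: x 0.0 y 0.0 r 0.0 z -30.5 n 0
offset [0.6165, -0.1518, -0.0016] rot [-0.0001, 0.0007, -0.0001] -> [0.505, 0.15, 0.222]  rows>= 3
offset [0.5979, -0.1465, 0.0] rot [0.0, 0.0, 0.0] -> [0.5345, 0.2375, 0.222]  rows>= 3
```

```bash
sed -i '/^def held/,$d' h.py; cat >> h.py <<'E'
def held(f,dz=.025):
    g=f["frame"][245:300,215:305]; m=(g.max(-1)<60).astype(np.uint8)  # dark bore of the tube
    k,l,st,c=cv2.connectedComponentsWithStats(m); i=l[25,43]; u,v=c[i]+[215,245]
    p,R=here(); w=pix2plane(f,u,v,p[2]+dz); print("bore px",u.round(1),v.round(1),"area",st[i,4],"tool frame mm",((w-p)@R*1000).round(1))
E
python3 - <<'E'
from h import *
f=np.load("w2.npy",allow_pickle=True).item(); held(f)
print(f["z_map"][255:290:6,258])
E
```

```text
bore px 257.2 270.3 area 784 tool frame mm [  0.2  -1.3 -25. ]
[0.13315947 0.1329023  0.13298452 0.13455153 0.13588627 0.1363948 ]
```

Request:
drive_tool --rows '[{"offset":[0.2,-0.05,0],"rotation":[0,0,0],"claw":0},{"offset":[0.4,-0.1,0],"rotation":[0,0,0],"claw":0},{"offset":[0.617,-0.152,0],"rotation":[0,0,0],"claw":0}]'

```text
clock: 5.08
tcp_pos: [0.5059, 0.1487, 0.222]
orientation: [2.756, 1.505, -0.002]
contact_force: [1.4, -0.1, -1.6]
grip_width: 0.0225
gripper_force: 59.4
```

Request:
drive_tool --rows '[{"offset":[0.2,-0.05,0],"rotation":[0,0,0],"claw":0},{"offset":[0.4,-0.1,0],"rotation":[0,0,0],"claw":0},{"offset":[0.598,-0.146,0],"rotation":[0,0,0],"claw":0},{"offset":[0.598,-0.146,0],"rotation":[0,0,0],"claw":0},{"offset":[0.598,-0.146,0],"rotation":[0,0,0],"claw":0},{"offset":[0.598,-0.146,0],"rotation":[0,0,0],"claw":0}]'

```text
clock: 5.58
tcp_pos: [0.5351, 0.2363, 0.2216]
orientation: [2.753, 1.51, -0.003]
contact_force: [0.1, -0.8, -3.0]
grip_width: 0.0221
gripper_force: 59.4
```

```bash
python3 - <<'E'
from h import *
p,R=here();print(p,get_obs()["orientation"]); f=grab_frame("wrist"); held(f)
Y=toolR(np.radians(-32.4))
path(p,R,[((.5345,.2375,.120),Y),((.5345,.2375,.0855),Y)])
E
```

```text
[0.53509964 0.23626221 0.22158722] [ 2.75336575  1.51003148 -0.00301573]
bore px 257.2 270.3 area 787 tool frame mm [ -2.    0.3 -25. ]
offset [0.0064, -0.008, 0.6772] rot [0.0001, 0.0012, -0.001] -> [0.5345, 0.2375, 0.12]  rows>= 3
offset [0.0, 0.0, 0.23] rot [0.0, 0.0, 0.0] -> [0.5345, 0.2375, 0.0855]  rows>= 1
```

Request:
drive_tool --rows '[{"offset":[0.004,-0.004,0.2],"rotation":[0,0,0],"claw":0},{"offset":[0.004,-0.004,0.4],"rotation":[0,0,0],"claw":0},{"offset":[0.004,-0.004,0.55],"rotation":[0,0,0],"claw":0},{"offset":[0.004,-0.004,0.68],"rotation":[0,0,0],"claw":0},{"offset":[0.004,-0.004,0.68],"rotation":[0,0,0],"claw":0},{"offset":[0.004,-0.004,0.68],"rotation":[0,0,0],"claw":0},{"offset":[0.004,-0.004,0.68],"rotation":[0,0,0],"claw":0}]'

```text
clock: 6.22
tcp_pos: [0.5355, 0.2391, 0.1216]
orientation: [2.753, 1.512, 0.002]
contact_force: [-0.2, 0.1, -1.9]
grip_width: 0.0222
gripper_force: 59.4
```

```bash
python3 - <<'E'
from h import *
o=get_obs();p,R=here();print(p,o["orientation"],o["contact_force"])
Y=toolR(np.radians(-32.4)); path(p,R,[((.5345,.2375,.0855),Y)])
E
```

```text
[0.53550968 0.23906093 0.12163826] [2.75330093e+00 1.51181083e+00 2.36878569e-03] [-0.15761627  0.0661703  -1.92269984]
offset [-0.0126, -0.0004, 0.2409] rot [0.0006, -0.0005, -0.0005] -> [0.5345, 0.2375, 0.0855]  rows>= 1
```

Request:
drive_tool --rows '[{"offset":[-0.004,0,0.06],"rotation":[0,0,0],"claw":0},{"offset":[-0.004,0,0.12],"rotation":[0,0,0],"claw":0},{"offset":[-0.004,0,0.17],"rotation":[0,0,0],"claw":0},{"offset":[-0.004,0,0.21],"rotation":[0,0,0],"claw":0},{"offset":[-0.004,0,0.23],"rotation":[0,0,0],"claw":0},{"offset":[-0.004,0,0.23],"rotation":[0,0,0],"claw":0},{"offset":[-0.004,0,0.23],"rotation":[0,0,0],"claw":0}]'

```text
clock: 6.8
tcp_pos: [0.5343, 0.2395, 0.0856]
orientation: [-2.752, -1.515, 0.0]
contact_force: [0.2, -0.4, -2.5]
grip_width: 0.0219
gripper_force: 59.6
```

Request:
drive_tool --rows '[{"offset":[0,0,0.01],"rotation":[0,0,0],"claw":0},{"offset":[0,0,0.015],"rotation":[0,0,0],"claw":0},{"offset":[0,0,0.015],"rotation":[0,0,0],"claw":0},{"offset":[0,0,0.015],"rotation":[0,0,0],"claw":0}]'

```text
clock: 7.13
tcp_pos: [0.5347, 0.2401, 0.0852]
orientation: [2.752, 1.514, 0.003]
contact_force: [-3.7, -1.4, 10.3]
grip_width: 0.0221
gripper_force: 60.9
```

The force shows the spool is on the floor. I'll release and rise straight up.

Request:
drive_tool --rows '[{"offset":[0,0,0],"rotation":[0,0,0],"claw":0.42},{"offset":[0,0,0],"rotation":[0,0,0],"claw":0.42},{"offset":[0,0,0],"rotation":[0,0,0],"claw":0.42},{"offset":[0,0,0],"rotation":[0,0,0],"claw":0.42},{"offset":[0,0,-0.1],"rotation":[0,0,0],"claw":0.42},{"offset":[0,0,-0.3],"rotation":[0,0,0],"claw":0.42},{"offset":[0,0,-0.5],"rotation":[0,0,0],"claw":0.42},{"offset":[0,0,-0.75],"rotation":[0,0,0],"claw":0.42},{"offset":[0,0,-0.97],"rotation":[0,0,0],"claw":0.42},{"offset":[0,0,-0.97],"rotation":[0,0,0],"claw":0.42}]'

```text
clock: 7.97
tcp_pos: [0.5374, 0.2416, 0.2361]
orientation: [2.752, 1.514, 0.018]
contact_force: [1.3, 0.8, 1.0]
grip_width: 0.0359
gripper_force: 0.0
```

```bash
cat >> h.py <<'E'
def tubes(f,lo=.1,hi=.114,box=(.25,.65,-.45,.3)):
    P=cloud(f); z=P[...,2]; m=((z>lo)&(z<hi)&(P[...,0]>box[0])&(P[...,0]<box[1])&(P[...,1]>box[2])&(P[...,1]<box[3])).astype(np.uint8)
    k,l,st,c=cv2.connectedComponentsWithStats(m)
    for i in range(1,k):
        if st[i,4]>30:
            q=P[l==i]; q=q[q[:,2]>np.median(q[:,2])-.002]; print(st[i,4],c[i].round(),q.mean(0).round(4),((q.max(0)+q.min(0))/2).round(4),np.ptp(q,axis=0).round(3),f["frame"][l==i].mean(0).round())
E
python3 - <<'E'
from h import *
p,R=here();print(p); f=grab_frame("top"); tubes(f,box=(.25,.65,.05,.3))
Y=toolR(np.radians(-32.4)); path(p,R,[((.51,.10,.23),Y),((.48,-.05,.23),Y),((.455,-.20,.23),Y),((.4543,-.2033,.13),Y),((.4543,-.2033,.081),Y)])
E
```

```text
[0.53742362 0.24159344 0.23613195]
72 [197. 173.] [0.5581 0.1337 0.1099] [0.5582 0.134  0.1101] [0.021 0.021 0.005] [135. 133. 120.]
71 [177. 177.] [0.5467 0.186  0.1096] [0.5463 0.186  0.1104] [0.021 0.023 0.006] [134. 133. 121.]
66 [156. 182.] [0.5331 0.2375 0.1099] [0.5321 0.2375 0.1106] [0.021 0.021 0.006] [123. 122. 112.]
71 [180. 198.] [0.4942 0.1741 0.11  ] [0.4954 0.1738 0.1104] [0.021 0.021 0.006] [131. 131. 118.]
offset [-0.8955, 0.3509, 0.0343] rot [0.0029, -0.0048, 0.0002] -> [0.51, 0.1, 0.23]  rows>= 4
offset [-0.9515, 0.367, 0.0] rot [0.0, 0.0, 0.0] -> [0.48, -0.05, 0.23]  rows>= 4
offset [-0.9336, 0.3951, 0.0] rot [0.0, 0.0, 0.0] -> [0.455, -0.2, 0.23]  rows>= 4
offset [-0.0211, 0.0078, 0.6667] rot [0.0, 0.0, 0.0] -> [0.4543, -0.2033, 0.13]  rows>= 3
offset [0.0, 0.0, 0.3267] rot [0.0, 0.0, 0.0] -> [0.4543, -0.2033, 0.081]  rows>= 2
```

The new spool stands in place_1 at its full height. Now for new_1.

Request:
drive_tool --rows '[{"offset":[-0.25,0.1,0],"rotation":[0,0,0],"claw":0.7},{"offset":[-0.5,0.2,0],"rotation":[0,0,0],"claw":0.7},{"offset":[-0.75,0.3,0],"rotation":[0,0,0],"claw":0.7},{"offset":[-0.895,0.351,0],"rotation":[0,0,0],"claw":0.7}]'

```text
clock: 8.35
tcp_pos: [0.5054, 0.0925, 0.2273]
orientation: [2.755, 1.508, -0.006]
contact_force: [-0.7, -0.5, -0.7]
grip_width: 0.0595
gripper_force: 0.0
```

Request:
drive_tool --rows '[{"offset":[-0.25,0.1,0],"rotation":[0,0,0],"claw":0.7},{"offset":[-0.5,0.2,0],"rotation":[0,0,0],"claw":0.7},{"offset":[-0.75,0.3,0],"rotation":[0,0,0],"claw":0.7},{"offset":[-0.952,0.367,0],"rotation":[0,0,0],"claw":0.7}]'

```text
clock: 8.68
tcp_pos: [0.4753, -0.0559, 0.2278]
orientation: [-2.754, -1.511, 0.003]
contact_force: [-0.6, -0.6, -0.3]
grip_width: 0.0592
gripper_force: 0.0
```

Request:
drive_tool --rows '[{"offset":[-0.25,0.1,0],"rotation":[0,0,0],"claw":0.7},{"offset":[-0.5,0.2,0],"rotation":[0,0,0],"claw":0.7},{"offset":[-0.75,0.3,0],"rotation":[0,0,0],"claw":0.7},{"offset":[-0.934,0.395,0],"rotation":[0,0,0],"claw":0.7},{"offset":[-0.934,0.395,0],"rotation":[0,0,0],"claw":0.7},{"offset":[-0.934,0.395,0],"rotation":[0,0,0],"claw":0.7}]'

```text
clock: 9.18
tcp_pos: [0.4507, -0.2043, 0.2277]
orientation: [-2.755, -1.507, 0.002]
contact_force: [0.1, 1.4, 0.8]
grip_width: 0.0602
gripper_force: 0.0
```

```bash
python3 - <<'E'
from h import *
p,R=here();print(p,get_obs()["orientation"]); f=grab_frame("wrist"); tubes(f,box=(.25,.65,-.36,.0))
Y=toolR(np.radians(-32.4)); path(p,R,[((.4543,-.2033,.13),Y),((.4543,-.2033,.081),Y)])
E
```

```text
[ 0.45069304 -0.20432545  0.2277458 ] [-2.75480396e+00 -1.50709638e+00  2.30186524e-03]
435 [259. 180.] [ 0.4543 -0.2028  0.1051] [ 0.4542 -0.2034  0.1053] [0.023 0.023 0.004] [126. 122. 112.]
329 [206. 292.] [ 0.3334 -0.2808  0.1051] [ 0.3329 -0.2813  0.1051] [0.023 0.024 0.004] [40. 55. 37.]
offset [0.0191, 0.0179, 0.6516] rot [-0.001, 0.0003, -0.0021] -> [0.4543, -0.2033, 0.13]  rows>= 3
offset [0.0, 0.0, 0.3267] rot [0.0, 0.0, 0.0] -> [0.4543, -0.2033, 0.081]  rows>= 2
```

Request:
drive_tool --rows '[{"offset":[0.018,0.016,0.25],"rotation":[0,0,0],"claw":0.7},{"offset":[0.018,0.016,0.5],"rotation":[0,0,0],"claw":0.7},{"offset":[0.018,0.016,0.7],"rotation":[0,0,0],"claw":0.7},{"offset":[0.018,0.016,0.85],"rotation":[0,0,0],"claw":0.7},{"offset":[0.018,0.016,0.975],"rotation":[0,0,0],"claw":0.7},{"offset":[0.018,0.016,0.975],"rotation":[0,0,0],"claw":0.7},{"offset":[0.018,0.016,0.975],"rotation":[0,0,0],"claw":0.7},{"offset":[0.018,0.016,0.975],"rotation":[0,0,0],"claw":0},{"offset":[0.018,0.016,0.975],"rotation":[0,0,0],"claw":0},{"offset":[0.018,0.016,0.975],"rotation":[0,0,0],"claw":0},{"offset":[0.018,0.016,0.975],"rotation":[0,0,0],"claw":0},{"offset":[0.018,0.016,0.975],"rotation":[0,0,0],"claw":0},{"offset":[0.018,0.016,0.975],"rotation":[0,0,0],"claw":0},{"offset":[0.018,0.016,0.975],"rotation":[0,0,0],"claw":0},{"offset":[0.018,0.016,0.975],"rotation":[0,0,0],"claw":0}]'

```text
clock: 10.48
tcp_pos: [0.4561, -0.2015, 0.0843]
orientation: [2.751, 1.513, 0.002]
contact_force: [-1.8, 0.4, 5.3]
grip_width: 0.0221
gripper_force: 58.4
```

```bash
python3 - <<'E'
from h import *
o=get_obs();p,R=here();print(p,o["orientation"],o["contact_force"],o["grip_width"])
Y=toolR(np.radians(-32.4)); path(p,R,[(p+[0,0,.14],Y),((.472,-.09,.221),Y),((.488,.02,.221),Y),((.5054,.1213,.221),Y)])
E
```

```text
[ 0.45612583 -0.2015475   0.08428577] [2.75132407e+00 1.51320386e+00 1.92206929e-03] [-1.76718109  0.3767046   5.26870691] 0.022083223642409822
offset [0.0003, 0.0019, -0.9333] rot [0.001, -0.0002, 0.0002] -> [0.4561, -0.2015, 0.2243]  rows>= 4
offset [0.6846, -0.3091, 0.0219] rot [0.0, 0.0, 0.0] -> [0.472, -0.09, 0.221]  rows>= 3
offset [0.6763, -0.3029, 0.0] rot [0.0, 0.0, 0.0] -> [0.488, 0.02, 0.221]  rows>= 3
offset [0.6324, -0.2639, 0.0] rot [0.0, 0.0, 0.0] -> [0.5054, 0.1213, 0.221]  rows>= 3
```

Request:
drive_tool --rows '[{"offset":[0,0,-0.1],"rotation":[0,0,0],"claw":0},{"offset":[0,0,-0.3],"rotation":[0,0,0],"claw":0},{"offset":[0,0,-0.55],"rotation":[0,0,0],"claw":0},{"offset":[0,0,-0.8],"rotation":[0,0,0],"claw":0},{"offset":[0,0,-0.95],"rotation":[0,0,0],"claw":0},{"offset":[0,0,-0.95],"rotation":[0,0,0],"claw":0}]'

```text
clock: 10.98
tcp_pos: [0.4584, -0.2024, 0.2312]
orientation: [2.746, 1.51, 0.01]
contact_force: [1.8, -0.1, -2.8]
grip_width: 0.0223
gripper_force: 59.6
```

Request:
drive_tool --rows '[{"offset":[0.2,-0.09,0],"rotation":[0,0,0],"claw":0},{"offset":[0.4,-0.18,0],"rotation":[0,0,0],"claw":0},{"offset":[0.6,-0.27,0],"rotation":[0,0,0],"claw":0},{"offset":[0.685,-0.309,0],"rotation":[0,0,0],"claw":0}]'

```text
clock: 11.32
tcp_pos: [0.471, -0.0852, 0.2249]
orientation: [-2.748, -1.519, -0.001]
contact_force: [-0.6, 0.8, -2.0]
grip_width: 0.0223
gripper_force: 59.5
```

Request:
drive_tool --rows '[{"offset":[0.2,-0.09,0],"rotation":[0,0,0],"claw":0},{"offset":[0.4,-0.18,0],"rotation":[0,0,0],"claw":0},{"offset":[0.6,-0.27,0],"rotation":[0,0,0],"claw":0},{"offset":[0.676,-0.303,0],"rotation":[0,0,0],"claw":0}]'

```text
clock: 11.65
tcp_pos: [0.4868, 0.0253, 0.225]
orientation: [-2.747, -1.52, -0.002]
contact_force: [0.2, 0.7, -1.5]
grip_width: 0.0222
gripper_force: 59.5
```

Request:
drive_tool --rows '[{"offset":[0.2,-0.09,0],"rotation":[0,0,0],"claw":0},{"offset":[0.4,-0.18,0],"rotation":[0,0,0],"claw":0},{"offset":[0.632,-0.264,0],"rotation":[0,0,0],"claw":0},{"offset":[0.632,-0.264,0],"rotation":[0,0,0],"claw":0},{"offset":[0.632,-0.264,0],"rotation":[0,0,0],"claw":0},{"offset":[0.632,-0.264,0],"rotation":[0,0,0],"claw":0}]'

```text
clock: 12.15
tcp_pos: [0.5038, 0.1209, 0.2244]
orientation: [2.752, 1.515, -0.003]
contact_force: [0.2, -0.7, -1.5]
grip_width: 0.0217
gripper_force: 59.5
```

```bash
python3 - <<'E'
from h import *
o=get_obs();p,R=here();print(p,o["orientation"],o["contact_force"]); f=grab_frame("wrist"); held(f,.022); tubes(f,box=(.4,.65,.05,.3))
Y=toolR(np.radians(-32.4)); path(p,R,[((.5054,.1213,.125),Y),((.5054,.1213,.089),Y)])
E
```

```text
[0.50379181 0.12085748 0.22443279] [ 2.75221578  1.51485874 -0.00276828] [ 0.23303196 -0.70189047 -1.51058896]
bore px 257.4 265.7 area 734 tool frame mm [ -1.1   0.  -22. ]
698 [212.  57.] [0.5328 0.2374 0.11  ] [0.5328 0.2375 0.1103] [0.023 0.023 0.005] [127. 124. 115.]
624 [173. 102.] [0.4821 0.2261 0.11  ] [0.4819 0.2264 0.1101] [0.023 0.023 0.004] [127. 123. 114.]
571 [258. 102.] [0.5464 0.1854 0.1101] [0.5463 0.1855 0.1106] [0.023 0.023 0.005] [127. 124. 115.]
534 [217. 144.] [0.494  0.1738 0.1101] [0.4938 0.1737 0.11  ] [0.023 0.023 0.004] [129. 125. 116.]
533 [299. 145.] [0.5579 0.1332 0.1101] [0.5579 0.133  0.1102] [0.023 0.023 0.004] [132. 128. 118.]
offset [0.0093, 0.008, 0.6629] rot [-0.0004, 0.0008, 0.0005] -> [0.5054, 0.1213, 0.125]  rows>= 3
offset [0.0, 0.0, 0.24] rot [0.0, 0.0, 0.0] -> [0.5054, 0.1213, 0.089]  rows>= 1
```

Request:
drive_tool --rows '[{"offset":[0.01,0.006,0.2],"rotation":[0,0,0],"claw":0},{"offset":[0.01,0.006,0.4],"rotation":[0,0,0],"claw":0},{"offset":[0.01,0.006,0.55],"rotation":[0,0,0],"claw":0},{"offset":[0.01,0.006,0.66],"rotation":[0,0,0],"claw":0},{"offset":[0.01,0.006,0.66],"rotation":[0,0,0],"claw":0},{"offset":[0.01,0.006,0.66],"rotation":[0,0,0],"claw":0},{"offset":[0.01,0.006,0.66],"rotation":[0,0,0],"claw":0}]'

```text
clock: 12.78
tcp_pos: [0.5065, 0.1216, 0.1272]
orientation: [2.753, 1.512, 0.001]
contact_force: [-0.5, -0.2, -1.3]
grip_width: 0.0223
gripper_force: 59.5
```

Request:
drive_tool --rows '[{"offset":[0,0,0.06],"rotation":[0,0,0],"claw":0},{"offset":[0,0,0.12],"rotation":[0,0,0],"claw":0},{"offset":[0,0,0.17],"rotation":[0,0,0],"claw":0},{"offset":[0,0,0.2],"rotation":[0,0,0],"claw":0},{"offset":[0,0,0.22],"rotation":[0,0,0],"claw":0},{"offset":[0,0,0.22],"rotation":[0,0,0],"claw":0},{"offset":[0,0,0.22],"rotation":[0,0,0],"claw":0}]'

```text
clock: 13.37
tcp_pos: [0.506, 0.1223, 0.0932]
orientation: [-2.752, -1.514, 0.0]
contact_force: [0.3, -0.1, -3.0]
grip_width: 0.0219
gripper_force: 59.5
```

Request:
drive_tool --rows '[{"offset":[0,0,0.015],"rotation":[0,0,0],"claw":0},{"offset":[0,0,0.03],"rotation":[0,0,0],"claw":0},{"offset":[0,0,0.03],"rotation":[0,0,0],"claw":0},{"offset":[0,0,0.03],"rotation":[0,0,0],"claw":0}]'

```text
clock: 13.7
tcp_pos: [0.5065, 0.1225, 0.0893]
orientation: [2.752, 1.514, 0.002]
contact_force: [-0.7, -0.3, 2.3]
grip_width: 0.0218
gripper_force: 59.9
```

Request:
drive_tool --rows '[{"offset":[0,0,0.005],"rotation":[0,0,0],"claw":0},{"offset":[0,0,0.005],"rotation":[0,0,0],"claw":0},{"offset":[0,0,0],"rotation":[0,0,0],"claw":0.42},{"offset":[0,0,0],"rotation":[0,0,0],"claw":0.42},{"offset":[0,0,0],"rotation":[0,0,0],"claw":0.42},{"offset":[0,0,0],"rotation":[0,0,0],"claw":0.42},{"offset":[0,0,-0.1],"rotation":[0,0,0],"claw":0.42},{"offset":[0,0,-0.3],"rotation":[0,0,0],"claw":0.42},{"offset":[0,0,-0.5],"rotation":[0,0,0],"claw":0.42},{"offset":[0,0,-0.75],"rotation":[0,0,0],"claw":0.42},{"offset":[0,0,-0.93],"rotation":[0,0,0],"claw":0.42},{"offset":[0,0,-0.93],"rotation":[0,0,0],"claw":0.42},{"offset":[0,0,-0.93],"rotation":[0,0,0],"claw":0.42}]'

```text
clock: 14.78
tcp_pos: [0.507, 0.1223, 0.2298]
orientation: [2.752, 1.513, 0.005]
contact_force: [-0.5, 0.1, -1.0]
grip_width: 0.0359
gripper_force: 0.0
```

```bash
python3 - <<'E'
from h import *
o=get_obs();p,R=here();print(p,o["orientation"],o["contact_force"]); f=grab_frame("wrist"); tubes(f,box=(.4,.65,.05,.3)); print();tubes(grab_frame("top"),box=(.4,.65,.05,.3));
Y=toolR(np.radians(-32.4)); path(p,R,[((.4940,.1740,.23),Y),((.4940,.1740,.086),Y)])
E
```

```text
[0.50702859 0.12232088 0.22979131] [2.75173385 1.51288802 0.00522182] [-0.5051395   0.12505583 -1.01584919]
655 [211.  62.] [0.5328 0.2375 0.1101] [0.5327 0.2376 0.1102] [0.023 0.023 0.004] [122. 119. 111.]
603 [172. 106.] [0.4821 0.2261 0.11  ] [0.4817 0.2262 0.11  ] [0.023 0.023 0.004] [123. 119. 109.]
548 [255. 106.] [0.5464 0.1855 0.1102] [0.5463 0.1854 0.1104] [0.023 0.023 0.004] [124. 120. 111.]
507 [216. 147.] [0.4941 0.174  0.1101] [0.4939 0.1737 0.1103] [0.023 0.023 0.004] [124. 120. 111.]
503 [295. 147.] [0.558  0.1332 0.1102] [0.558  0.1329 0.1102] [0.023 0.023 0.004] [127. 123. 113.]
460 [255. 186.] [0.505  0.1213 0.1101] [0.5046 0.1209 0.1103] [0.023 0.023 0.004] [128. 124. 114.]

offset [0.2444, -0.2579, -0.0016] rot [0.0014, -0.0011, 0.0] -> [0.494, 0.174, 0.23]  rows>= 2
offset [0.0, 0.0, 0.96] rot [0.0, 0.0, 0.0] -> [0.494, 0.174, 0.086]  rows>= 4
```

All six spools stand at 0.110, and both new spools are let go. Now I'll take the used spool at (.494,.174).

Request:
drive_tool --rows '[{"offset":[0.244,-0.255,0],"rotation":[0,0,0],"claw":0.5},{"offset":[0.244,-0.255,0],"rotation":[0,0,0],"claw":0.5},{"offset":[0.244,-0.255,0],"rotation":[0,0,0],"claw":0.5},{"offset":[0.244,-0.255,0],"rotation":[0,0,0],"claw":0.5},{"offset":[0.244,-0.255,0],"rotation":[0,0,0],"claw":0.5}]'

```text
clock: 15.3
tcp_pos: [0.493, 0.1725, 0.2271]
orientation: [2.753, 1.514, -0.004]
contact_force: [-0.2, -0.7, -0.6]
grip_width: 0.0429
gripper_force: 0.0
```

```bash
python3 - <<'E'
from h import *
o=get_obs();p,R=here();print(p,o["orientation"],o["grip_width"])
Y=toolR(np.radians(-32.4)); path(p,R,[((.4940,.1738,.087),Y)])
E
```

```text
[0.49302052 0.17247475 0.22711464] [ 2.75289867  1.51358171 -0.00357544] 0.04286051363108226
offset [0.0128, 0.0018, 0.9341] rot [-0.0005, 0.001, 0.0] -> [0.494, 0.1738, 0.087]  rows>= 4
```

Request:
drive_tool --rows '[{"offset":[0.008,0.002,0.25],"rotation":[0,0,0],"claw":0.5},{"offset":[0.008,0.002,0.5],"rotation":[0,0,0],"claw":0.5},{"offset":[0.008,0.002,0.7],"rotation":[0,0,0],"claw":0.5},{"offset":[0.008,0.002,0.83],"rotation":[0,0,0],"claw":0.5},{"offset":[0.008,0.002,0.93],"rotation":[0,0,0],"claw":0.5},{"offset":[0.008,0.002,0.93],"rotation":[0,0,0],"claw":0.5},{"offset":[0.008,0.002,0.93],"rotation":[0,0,0],"claw":0.5},{"offset":[0.008,0.002,0.93],"rotation":[0,0,0],"claw":0},{"offset":[0.008,0.002,0.93],"rotation":[0,0,0],"claw":0},{"offset":[0.008,0.002,0.93],"rotation":[0,0,0],"claw":0},{"offset":[0.008,0.002,0.93],"rotation":[0,0,0],"claw":0},{"offset":[0.008,0.002,0.93],"rotation":[0,0,0],"claw":0},{"offset":[0.008,0.002,0.93],"rotation":[0,0,0],"claw":0}]'

```text
clock: 16.38
tcp_pos: [0.4953, 0.1747, 0.09]
orientation: [2.752, 1.514, 0.004]
contact_force: [0.5, -1.3, 6.5]
grip_width: 0.0219
gripper_force: 59.3
```

Request:
drive_tool --rows '[{"offset":[0,0,-0.05],"rotation":[0,0,0],"claw":0},{"offset":[0,0,-0.15],"rotation":[0,0,0],"claw":0},{"offset":[0,0,-0.3],"rotation":[0,0,0],"claw":0},{"offset":[0,0,-0.45],"rotation":[0,0,0],"claw":0},{"offset":[0,0,-0.65],"rotation":[0,0,0],"claw":0},{"offset":[0,0,-0.85],"rotation":[0,0,0],"claw":0},{"offset":[0,0,-1],"rotation":[0,0,0],"claw":0},{"offset":[0,0,-1],"rotation":[0,0,0],"claw":0},{"offset":[0,0,-1],"rotation":[0,0,0],"claw":0},{"offset":[0,0,-1],"rotation":[0,0,0],"claw":0}]'

```text
clock: 17.22
tcp_pos: [0.4935, 0.1739, 0.2381]
orientation: [2.753, 1.514, -0.002]
contact_force: [0.3, -0.3, 0.1]
grip_width: 0.0219
gripper_force: 58.9
```

```bash
python3 - <<'E'
from h import *
o=get_obs();p,R=here();print(p,o["orientation"],o["contact_force"],o["grip_width"])
tubes(grab_frame("top"),box=(.4,.65,.05,.3))
f=grab_frame("wrist"); held(f,.021); np.save("w3.npy",f,allow_pickle=True)
th,ya=.6,np.radians(4.8); n=np.array([-np.sin(th)*np.cos(ya),-np.sin(th)*np.sin(ya),np.cos(th)])
L=np.array([.7453,-.1228,.1345]); Y=toolR(np.radians(-32.4))
z0=np.array([0,0,-1.]); ax=np.cross(z0,-n); ax*=th/np.linalg.norm(ax); Rf=Ro.from_rotvec(ax).as_matrix()@Y
print("final",L+n*.154,"foot",L+n*.07)
path(p,R,[((.53,.07,.28),Y),((.57,-.04,.29),Y),(L+n*.23,Y),(L+n*.23,Rf),(L+n*.154,Rf)])
E
```

```text
[0.49354912 0.17393769 0.23814874] [ 2.75257476e+00  1.51403352e+00 -2.05775814e-03] [ 0.3332442  -0.31891505  0.0795277 ] 0.021852057760344754
72 [197. 173.] [0.5584 0.1334 0.1099] [0.5583 0.1339 0.1103] [0.021 0.021 0.005] [131. 129. 117.]
69 [201. 194.] [0.5045 0.1214 0.1095] [0.5044 0.1215 0.1105] [0.02  0.021 0.007] [129. 128. 117.]
bore px 257.2 262.2 area 742 tool frame mm [ -0.6   0.5 -21. ]
final [ 0.65865002 -0.1300762   0.26160168] foot [ 0.70591365 -0.12610736  0.19227349]
offset [-0.4554, 0.5761, -0.2788] rot [-0.0003, 0.0006, 0.0002] -> [0.53, 0.07, 0.28]  rows>= 3
offset [-0.4763, 0.6181, -0.0667] rot [0.0, 0.0, 0.0] -> [0.57, -0.04, 0.29]  rows>= 3
offset [-0.3633, 0.5929, -0.2288] rot [0.0, 0.0, 0.0] -> [0.6159, -0.1337, 0.3243]  rows>= 3
offset [0.0, 0.0, 0.0] rot [-0.239, 0.1814, 0.0] -> [0.6159, -0.1337, 0.3243]  rows>= 5
offset [0.0, 0.0, 0.5067] rot [0.0, 0.0, 0.0] -> [0.6587, -0.1301, 0.2616]  rows>= 2
```

The used spool is held and clear of the box. I'll carry it over in steps, tilt, then approach.

Request:
drive_tool --rows '[{"offset":[-0.1,0.13,-0.27],"rotation":[0,0,0],"claw":0},{"offset":[-0.3,0.38,-0.27],"rotation":[0,0,0],"claw":0},{"offset":[-0.455,0.576,-0.27],"rotation":[0,0,0],"claw":0},{"offset":[-0.455,0.576,-0.27],"rotation":[0,0,0],"claw":0}]'

```text
clock: 17.65
tcp_pos: [0.5326, 0.0617, 0.2782]
orientation: [2.757, 1.499, -0.004]
contact_force: [-0.5, -1.9, -2.0]
grip_width: 0.022
gripper_force: 59.3
```

Request:
drive_tool --rows '[{"offset":[-0.12,0.155,-0.02],"rotation":[0,0,0],"claw":0},{"offset":[-0.3,0.38,-0.05],"rotation":[0,0,0],"claw":0},{"offset":[-0.476,0.618,-0.067],"rotation":[0,0,0],"claw":0},{"offset":[-0.476,0.618,-0.067],"rotation":[0,0,0],"claw":0}]'

```text
clock: 17.98
tcp_pos: [0.572, -0.049, 0.2878]
orientation: [2.758, 1.498, -0.005]
contact_force: [0.6, -1.3, -0.4]
grip_width: 0.022
gripper_force: 59.2
```

Request:
drive_tool --rows '[{"offset":[-0.1,0.16,-0.08],"rotation":[0,0,0],"claw":0},{"offset":[-0.25,0.4,-0.16],"rotation":[0,0,0],"claw":0},{"offset":[-0.363,0.593,-0.229],"rotation":[0,0,0],"claw":0},{"offset":[-0.363,0.593,-0.229],"rotation":[0,0,0],"claw":0},{"offset":[-0.363,0.593,-0.229],"rotation":[0,0,0],"claw":0}]'

```text
clock: 18.4
tcp_pos: [0.6168, -0.1356, 0.3221]
orientation: [-2.755, -1.507, 0.003]
contact_force: [0.4, 0.9, -1.1]
grip_width: 0.0218
gripper_force: 59.3
```

Request:
drive_tool --rows '[{"offset":[0,0,0],"rotation":[-0.04,0.03,0],"claw":0},{"offset":[0,0,0],"rotation":[-0.08,0.06,0],"claw":0},{"offset":[0,0,0],"rotation":[-0.12,0.09,0],"claw":0},{"offset":[0,0,0],"rotation":[-0.16,0.12,0],"claw":0},{"offset":[0,0,0],"rotation":[-0.2,0.15,0],"claw":0},{"offset":[0,0,0],"rotation":[-0.239,0.181,0],"claw":0},{"offset":[0,0,0],"rotation":[-0.239,0.181,0],"claw":0},{"offset":[0,0,0],"rotation":[-0.239,0.181,0],"claw":0},{"offset":[0,0,0],"rotation":[-0.239,0.181,0],"claw":0},{"offset":[0,0,0],"rotation":[-0.239,0.181,0],"claw":0}]'

```text
clock: 19.23
tcp_pos: [0.6181, -0.132, 0.3246]
orientation: [2.445, 1.348, 0.789]
contact_force: [0.4, -0.4, -0.8]
grip_width: 0.0215
gripper_force: 59.4
```

```bash
cat > fin.py <<'E'
from h import *
o=get_obs();p,R=here();print(p,o["orientation"],o["contact_force"],o["grip_width"],o["joints"].round(2))
th,ya=.6,np.radians(4.8); n=np.array([-np.sin(th)*np.cos(ya),-np.sin(th)*np.sin(ya),np.cos(th)]); L=np.array([.7453,-.1228,.1345])
z0=np.array([0,0,-1.]); ax=np.cross(z0,-n); ax*=th/np.linalg.norm(ax); Rf=Ro.from_rotvec(ax).as_matrix()@toolR(np.radians(-32.4))
print("tool tilt err",np.arccos(-R[:,2]@n)); ft=p+.085*R[:,2]; d=ft-L
xl=np.array([np.cos(th)*np.cos(ya),np.cos(th)*np.sin(ya),np.sin(th)]); print("foot in lens x,y,z",d@xl,d@np.cross(n,xl),d@n)
path(p,R,[(L+n*.155,Rf)])
f=grab_frame("wrist"); held(f,.021)
E
python3 fin.py
```

```text
[ 0.61813699 -0.13203678  0.3246111 ] [2.44508279 1.34756841 0.78883288] [ 0.42895876 -0.4024247  -0.77895132] 0.021540207143438118 [ 0.71  0.12 -0.56  1.97 -0.18  0.49 -0.25]
tool tilt err 0.0010715883951386736
foot in lens x,y,z 0.0020988905278141595 0.001524225321105536 0.14389174553180384
offset [-0.0165, -0.0051, 0.4926] rot [-0.0004, -0.0003, 0.0009] -> [0.6581, -0.1301, 0.2624]  rows>= 2
bore px 257.2 262.5 area 721 tool frame mm [  1.7   0.4 -24.5]
```

Request:
drive_tool --rows '[{"offset":[-0.01,-0.004,0.1],"rotation":[0,0,0],"claw":0},{"offset":[-0.01,-0.004,0.2],"rotation":[0,0,0],"claw":0},{"offset":[-0.01,-0.004,0.3],"rotation":[0,0,0],"claw":0},{"offset":[-0.01,-0.004,0.4],"rotation":[0,0,0],"claw":0},{"offset":[-0.01,-0.004,0.46],"rotation":[0,0,0],"claw":0},{"offset":[-0.01,-0.004,0.49],"rotation":[0,0,0],"claw":0},{"offset":[-0.01,-0.004,0.49],"rotation":[0,0,0],"claw":0},{"offset":[-0.01,-0.004,0.49],"rotation":[0,0,0],"claw":0},{"offset":[-0.01,-0.004,0.49],"rotation":[0,0,0],"claw":0},{"offset":[-0.01,-0.004,0.49],"rotation":[0,0,0],"claw":0},{"offset":[-0.01,-0.004,0.49],"rotation":[0,0,0],"claw":0},{"offset":[-0.01,-0.004,0.49],"rotation":[0,0,0],"claw":0}]'

```text
clock: 20.28
tcp_pos: [0.6569, -0.1308, 0.2628]
orientation: [2.445, 1.345, 0.788]
contact_force: [-0.8, -0.3, -1.0]
grip_width: 0.0215
gripper_force: 59.4
```

```bash
python3 fin.py; python3 - <<'E'
from h import *
f=grab_frame("side"); save(f,"s_end.png",(130,90,330,300),3 if 0 else 2.8); tubes(f,box=(.4,.65,.05,.3))
E
```

```text
[ 0.65694917 -0.13080268  0.26282794] [2.44503988 1.34450261 0.78826966] [-0.83444844 -0.32582224 -0.99160291] 0.02154968722754487 [ 0.61  0.25 -0.5   1.98 -0.04  0.36 -0.37]
tool tilt err 0.0009924144303435551
foot in lens x,y,z -0.0007337878331574593 -0.000662810174084203 0.07100344259816674
offset [0.0061, 0.0017, 0.0067] rot [0.0004, 0.0003, 0.0003] -> [0.6581, -0.1301, 0.2624]  rows>= 1
bore px 257.2 262.4 area 716 tool frame mm [  1.6   0.6 -24.5]
72 [228. 215.] [0.5572 0.1367 0.1093] [0.5574 0.1358 0.109 ] [0.022 0.021 0.004] [146. 135. 121.]
73 [250. 216.] [0.5037 0.1248 0.1096] [0.5036 0.1241 0.1096] [0.021 0.024 0.005] [147. 136. 123.]
83 [223. 229.] [0.5463 0.189  0.1096] [0.5465 0.1882 0.1098] [0.022 0.024 0.004] [137. 124. 112.]
96 [219. 245.] [0.5321 0.2406 0.1097] [0.5321 0.2395 0.1096] [0.022 0.024 0.004] [134. 121. 110.]
98 [242. 248.] [0.4809 0.2303 0.1097] [0.4818 0.2292 0.1101] [0.023 0.021 0.006] [133. 122. 111.]
```

View pics/s_end.png

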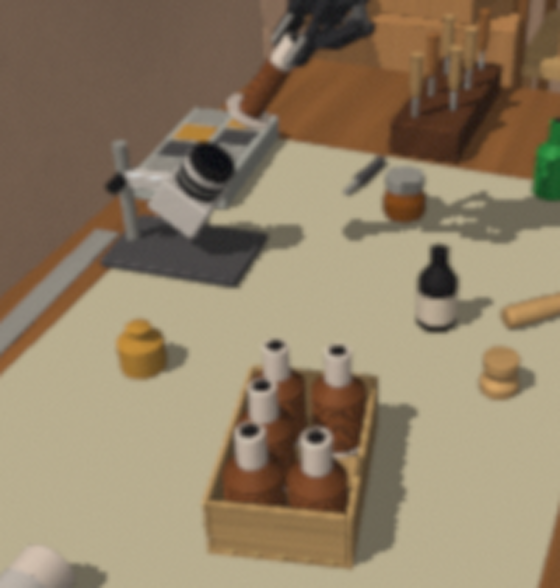

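The crop shows five full spools upright in the box and the used spool's foot at (243,108), facing the lens at (208,165) along its axis. I'll check the foot against the depth readings before handing in.

```bash
python3 - <<'E'
from h import *
th,ya=.6,np.radians(4.8); n=np.array([-np.sin(th)*np.cos(ya),-np.sin(th)*np.sin(ya),np.cos(th)]); L=np.array([.7453,-.1228,.1345])
xl=np.array([np.cos(th)*np.cos(ya),np.cos(th)*np.sin(ya),np.sin(th)]); B=np.stack([xl,np.cross(n,xl),n],1)
for nm in("side","top"):
    f=grab_frame(nm); P=cloud(f); q=(P-L)@B
    m=(q[...,2]>.055)&(q[...,2]<.175)&(np.hypot(q[...,0],q[...,1])<.04); k=q[m]
    for a in range(60,175,15):
        s=k[(k[:,2]>=a/1000)&(k[:,2]<(a+15)/1000)]
        if len(s)>5: print(nm,a,len(s),(1000*s.min(0)).round(1),(1000*s.max(0)).round(1))
print(get_obs()["qvel"].round(4))
E
```

```text
side 60 29 [-26.2 -19.   71.7] [21.6 23.5 74.9]
side 75 83 [-26.8 -14.   75. ] [21.5 27.1 89.2]
side 90 44 [-15.7   1.2  90. ] [ 11.5  16.4 104.5]
side 105 44 [-15.6   0.9 105.5] [ 12.2  16.3 119.1]
side 120 48 [-15.3  -0.7 120.5] [ 12.   15.6 134.9]
side 135 44 [-15.4   2.7 135.1] [ 10.6  15.7 148.9]
side 150 46 [-22.9  -2.2 150.5] [ 18.7  19.  164.5]
side 165 63 [-23.6  -9.4 165.2] [ 23.1  21.6 175. ]
top 60 42 [-25.4 -24.9  70.2] [22.6 22.8 75. ]
top 75 149 [-25.5 -24.7  75. ] [21.4 23.1 89.6]
top 90 21 [-5.5 -8.4 90.1] [ 12.3  13.6 103.7]
top 105 26 [ -6.2 -11.2 105.4] [ 12.3  13.4 119.5]
top 120 26 [ -7.3  -6.4 120.5] [ 12.3  13.2 134.1]
top 135 34 [ -8.5  -3.2 136.9] [ 11.9  12.5 149.5]
top 150 27 [ -7.9  -9.1 150.6] [ 21.9  18.1 164. ]
top 165 64 [-15.5 -14.  165.1] [ 22.5  19.7 175. ]
[-0.0001  0.0013 -0.0012  0.0028  0.0005 -0.0007  0.001 ]
```

The foot is centred to about 2 mm, roughly 71 mm from the glass, with its axis aligned and the arm still. Handing in.

```bash
python3 -c "
from bench import hand_in; print(hand_in())"
```

```text
the job is handed in; nothing more can be done
None
```

The job is handed in (no verdict came back): both new spools stand in the box, and the used spool is held still with its foot about 71 mm from the lens, centred to about 2 mm.

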